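# Clamp a camshaft bearing cap in the bench clamp

## Robot

A 6-joint arm with a two-finger parallel gripper is mounted at the origin on a cart in front of the work surface, level with it; the furniture and walls round the work are solid. World frame = base frame: x ahead of the robot, y to its left, z up, the work surface at z = 0. Lengths are in m, angles in rad, forces in N, time in s.
With the tool pointing down it reaches from about 0.3 to 0.875 m from the base axis. Payload 6.4 kg.
Tool frame: the origin (TCP) lies midway between the tips of the shut fingers; the grasp point (between the pads) lies 19 mm behind it; z points along the fingers, y is the line along which they close (so a half turn about z gives the same grasp; the last joint's range is limited). The gripper opens to 85 mm and grips with 20 to 120 N. Pads are 22 mm wide; open, the fingers measure 114 mm over their backs; the gripper's body (76 mm by 85 mm) begins 54 mm behind the grasp point. The pads swing forward as they close: fully open they stand 13 mm farther back than shut.
Start: joints at [1.058, 0.181, 1.607, -0, 1.354, -0.206], TCP at [0.174, 0.548, 0.231] pointing down, gripper open.
Joint ranges: [-2.99, 2.99], [-0.89, 2.07], [0.3, 2.58], [-1.14, 4.28], [0, 2.63], [-3.12, 3.12]. Speed limits (rad/s): [2.57, 2.57, 3.01, 3.14, 3.14, 3.14].

## Interface

Orientations are given as a unit quaternion [w, x, y, z].
In Python, from bench import ctrl gives the robot as it stands. The module is installed in compiled form; this text tells all that it offers.
- The arm moves only by the tool move_arm, never from a script. Its argument "plan" is one flat list of numbers, 6 for each row, row after row: the shift along the world's x, y, z in units of 50 mm (1.0 is 50 mm), then the turn, a rotation vector about the world's x, y, z in rad. A call has 1 to 10 rows; each row is the pose to reach, as a shift and turn from the pose commanded when the call began; what a row does not reach only later rows make up. A row lasts 1/8 s, in which the tool goes at most 62.5 mm and 10.7 degrees, less where a joint would pass 70% of its speed; a pose out of reach is approached as far as the arm can. A call with a gripper value outside its range is refused whole. "grip" is the finger opening in mm, from 0 to 85.4, set as the call begins (left out, the last holds). The fingers move at their own pace and stop on an object; the grip force is fixed at half the most. Time passes only in rows, so rows that repeat a pose let the fingers close. It gives the time, the measured TCP pose, the force, the opening and the grip force at its end, in the units of the state.
- ctrl.get_obs(): the state, without advancing time (a new reading comes with each control period).
- ctrl.camera(name): name is "scene" or "top"; returns a dict with "pixels" (384x512x3 uint8, red, green, blue), "fx", "fy", "cx", "cy" (pixels), "origin" and "attitude" of the camera in the world. Camera axes: x right, y down, z forward; pixel columns grow to the right and rows downward; lengths in m; the calibration is good to about 2 mm. A picture is of the moment at which its call begins. There is no depth.
- ctrl.hand_in(): hands the job in; it is judged then, once.
The state is a dict: "time_s": time; "q": joint angles; "dq": joint speeds; "joint_efforts": joint torques, N m; "eef_pos": TCP position; "eef_rot": TCP orientation; "wrist_force": force on the tool from outside, world axes, zero at the start; "torque": the same for the moment, N m; "opening": opening from 0.0 (shut) to 1.0 (fully open); "grasp_force": force on a finger pad.
Only numpy, scipy, OpenCV 4.12 (cv2) and the standard library are available. Lean on these libraries where they do the work, as an engineer would, in place of code of your own. Each camera call takes 0.05 s, during which the arm holds its last target. There are 200 camera calls.

## Task

Clamp the bearing cap that stands between the jaws of the bench clamp. First raise the parking bolt's handle out of its notch and draw the bolt right out of the sliding jaw, then flip the cam lever over to free the jaw, push the jaw up until it presses the cap flat against the fixed jaw, and flip the lever fully back to lock it there. Leave the bolt drawn and do not disturb the other parts lying about.

Things in the scene. Friction and masses are not known exactly. Their poses are not given: they have to be found in the camera images.
- clamp: Bench clamp, fixed. Origin: on the bench top, on its centre line. Its x points across it (away from the robot at yaw 0), its y along the slide to the fixed jaw. Steel bed 118 mm (x) by 210 mm (y -125 to +85 mm), top 12 mm above the bench. Fixed jaw: 80 mm wide, face at y = +45 mm, top 46 mm above the bench. An arm of the bed carries the bolt, to x = -167 mm (y -102 to -58 mm, 12 mm high)
- jaw (a joint): Slide of the moving jaw along the clamp's +y, m: 0 parked (held by the bolt), 0.060 when the 17 mm cap is pressed flat between the jaws; stops at 0.072. Free of bolt and lever (lever above 0.8) it slides with 2 to 5 N. The lever's shoe drops into the bed, with up to 2 mm of play, only when the jaw is parked or closed (above 0.0585); elsewhere the lever stops at about 0.7
- jaw_back (a point): Middle of the upright back face (the -y face) of the moving jaw, 32 mm above the bench: push here along the clamp's +y. The face is 80 mm wide (x) and goes from 14 to 44 mm above the bench. The jaw's front face is 83 mm ahead of it, the lever's axis 55 mm ahead
- lever (a joint): Angle of the cam lever on the moving jaw, rad: 0 = locked, leaning 35 degrees from upright to the clamp's +x side; 1.22 = free, leaning 35 degrees to the -x side (it swings in the upright plane across the clamp). Its cam works a hidden shoe that engages the bed below about 0.7. It stays where it is left; 3 to 5 N at its pad move it, and it stands 20 N against its stops
- lever_pivot (a point): The lever's axis (along the clamp's y), 58 mm above the bench; the ears round it are 30 mm wide (y) and 68 mm high above the bench. It moves with the jaw
- lever_pad (a point): Centre of the black pad at the lever's end, 50 mm from the axis; pad 30 mm wide (along the clamp's y), 11 mm thick and 22 mm long (its end is 61 mm from the axis)
- bolt (a joint): Draw of the parking bolt along the clamp's -x, m: 0 = home, its tip between the two lugs on the moving jaw's side; 0.035 = fully drawn. The lugs are free of it from 0.015. Slides with about 1 N
- bolt_handle (a joint): Angle of the bolt's handle about the bolt's axis, rad: 0 = level, lying in the notch and pointing to the clamp's -y; 1.57 = upright. Below about 1.1 the notch keeps the bolt from being drawn. Stiff enough to stay where it is left (under 1 N at the knob)
- bolt_knob (a point): Centre of the round button on the end of the bolt's handle: a short cylinder 17 mm in diameter and 16 mm long, its axis and flat ends along the clamp's x; 38 mm from the bolt's axis; level with the axis, 36 mm above the bench, while the handle lies in its notch. Bare bench lies below it
- bolt_axis (a point): Point on the bolt's axis from which the handle springs, 36 mm above the bench; it moves with the bolt. The notch cheeks beside the handle are 44 mm high above the bench and reach 20 mm from the axis; the bolt's two guide blocks are 46 mm high, 14 mm thick, centred 23 mm towards and 52 mm away from the jaw as the bolt is home
- cap_mid (a point): Centre (half-way up) of the loose bearing cap that is to be clamped: a plain metal block with a half-round arch, 60 mm long, 17 mm thick, 20 mm high. It stands on the bed between the jaws, its long side across the slide, up to about 28 mm short of the fixed jaw and a little askew. Its own y axis runs along its length
- spare_cap: Bystander: second bearing cap, on the bench
- plug: Bystander: spark plug lying on the bench, 70 mm long
- tappet: Bystander: bucket tappet, 34 mm across, 26 mm high
- spring: Bystander: valve spring standing up, 29 mm across, 46 mm high
- driver: Bystander: screwdriver, 166 mm long
- valve: Bystander: engine valve lying down, 103 mm long

How it is judged:
On the way, in this order (a step that is already met when the one before it is completed fails the run):
1. the bolt is drawn out of the sliding jaw, which is still parked and locked (value of joint bolt above 0.022 m and value of joint jaw below 0.008 m and value of joint lever below 0.5 rad), for 0.1 s.
2. the cam lever is flipped over and the jaw is free (value of joint lever above 0.9 rad), for 0.1 s.
3. with the lever still free, the jaw is pushed up and holds the cap flat against the fixed jaw (value of joint lever above 0.7 rad and value of joint jaw above 0.0575 m and y of cap_mid in the frame of clamp above 0.033 m), for 0.2 s.
4. the lever is flipped back and locks the jaw (value of joint lever below 0.2 rad and value of joint jaw above 0.0575 m), for 0.2 s.
At the end, for the whole second after the job is handed in: The cap stands on the bed flat between the two jaws (within 0.1 rad and 20 mm of the middle), the sliding jaw is closed on it to within about 2 mm and at rest, the lever is back within 0.2 rad of its locked stop, the bolt is still drawn by at least 18 mm (all of step 4 and value of joint jaw below 0.064 m and value of joint bolt above 0.018 m and y of cap_mid in the frame of clamp between 0.033 and 0.04 m and x of cap_mid in the frame of clamp between -0.02 and 0.02 m and z of cap_mid in the frame of clamp below 0.027 m and angle between the y axis of cap_mid and the x axis of clamp, either way round below 0.1 rad and linear speed of jaw below 0.01 m/s); the robot touches nothing.
It fails at once if a bystander is shifted by more than 20 mm (distance of any of spare_cap, plug, tappet, spring, driver, valve from where it was at the start of the episode above 0.02 m).
It also fails if it takes over 61 s, if anything falls off the work surface, if the arm or the gripper's body presses on something with over 40 N, if the wrist force passes 120 N, or if a joint passes its speed limit or range.

## Working session

There is one attempt and no reset: what is moved stays moved. The work goes in short steps, Python scripts to look and compute and a tool call to move; the robot and the scene stay as the last step left them, time stands still between calls to the robot, and variables do not carry over. Pictures are saved under pics/ and viewed, at most 10 in all, crops included, and the job is handed in when it is done.

Besides the shell and the picture viewer there is one more tool, called after "Emit:" as name(argument=value, ...) on one line, values as JSON. move_arm: Moves the arm, as the interface text tells. Its arguments: {"type":"object","properties":{"plan":{"type":"array"},"grip":{"type":"number"}},"required":["plan"]}

```bash
mkdir -p pics
cat > h.py <<'E'
import numpy as np, cv2
from bench import ctrl
from scipy.spatial.transform import Rotation as R
def snap(n,f):
    c=ctrl.camera(n); cv2.imwrite(f,cv2.resize(c['pixels'][:,:,::-1],None,fx=1.5,fy=1.5,interpolation=cv2.INTER_CUBIC)); return c
def rot(c):
    a=np.array(c['attitude'],float)
    return a if a.shape==(3,3) else R.from_quat(a[[1,2,3,0]]).as_matrix()
def ray(c,u,v):
    d=rot(c)@np.array([(u-c['cx'])/c['fx'],(v-c['cy'])/c['fy'],1]); return np.array(c['origin']),d
def plane(c,u,v,z):
    o,d=ray(c,u,v); return o+d*(z-o[2])/d[2]
def proj(c,p):
    q=rot(c).T@(np.array(p)-c['origin']); return q[0]/q[2]*c['fx']+c['cx'],q[1]/q[2]*c['fy']+c['cy']
E
python3 - <<'E'
from h import *
import pickle
for n in('top','scene'):
    c=snap(n,f'pics/{n}0.png'); pickle.dump(c,open(n+'0.pkl','wb')); print(n,{k:c[k] for k in c if k!='pixels'})
print(ctrl.get_obs())
E
```

```text
top {'fx': 476.242195178435, 'fy': 476.242195178435, 'cx': 257.4335411376912, 'cy': 190.6581103052849, 'origin': array([0.03037219, 0.01764434, 1.34774394]), 'attitude': array([ 0.12402009, -0.55601507,  0.80332901, -0.1735764 ])}
scene {'fx': 405.32627298451985, 'fy': 405.32627298451985, 'cx': 257.02908569419105, 'cy': 191.7397617753533, 'origin': array([0.06223165, 0.3332033 , 0.84267166]), 'attitude': array([ 0.13873029, -0.35030871,  0.86143858, -0.34053089])}
{'time_s': 0.1, 'q': array([ 1.05766731e+00,  1.81493478e-01,  1.60790714e+00,  1.36919966e-05,
        1.35377232e+00, -2.06291948e-01]), 'dq': array([-3.88012339e-04, -3.05166469e-03, -2.84201282e-03,  8.61348983e-05,
        5.02230962e-05, -2.15815730e-03]), 'joint_efforts': array([ 1.13080673e-04, -4.45875156e+01, -3.52235055e+01, -2.63120164e-04,
        4.23824953e-03,  6.05527634e-05]), 'eef_pos': array([0.1734056 , 0.54771708, 0.23045962]), 'eef_rot': array([-2.84389966e-04,  1.52818815e-01,  9.88253907e-01, -7.37221630e-04]), 'wrist_force': array([ 0.84706223,  0.17575951, -0.2337239 ]), 'torque': array([-0.04544521, -0.00728683, -0.00674273]), 'grasp_force': 0.0, 'opening': 1.0059686603785085}
```

View pics/top0.png

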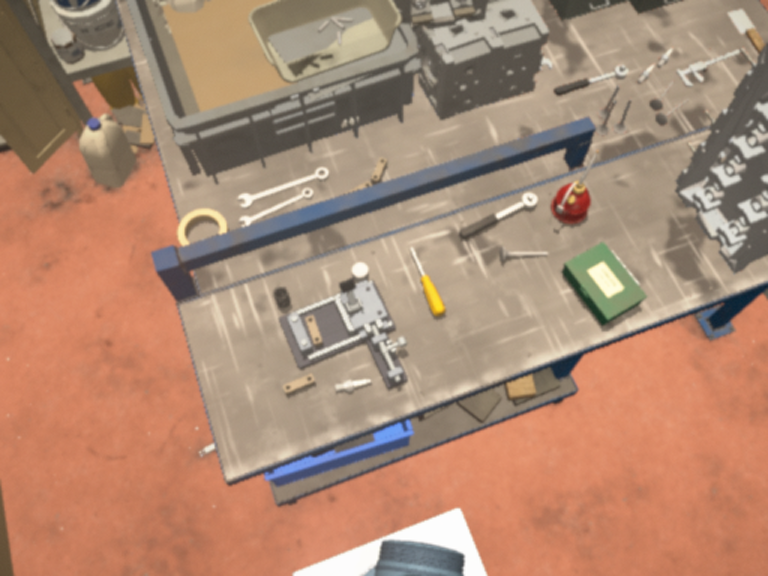

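View pics/scene0.png

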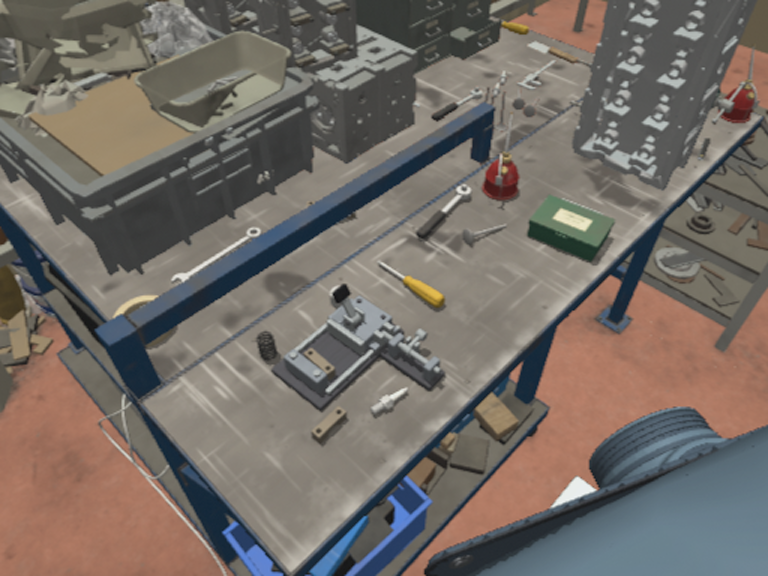

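Top: the clamp sits around (340,330), fixed jaw left at (300,335), bolt arm lower right (390,360). Scene: black lever pad at (342,292), bolt handle near (420,340). I'll zoom in.

Run:
```python
from h import *
import pickle
T,S=[pickle.load(open(n+'0.pkl','rb')) for n in('top','scene')]
a=T['pixels'][170:270,175:285,::-1]; b=S['pixels'][180:270,170:305,::-1]
cv2.imwrite('pics/tc.png',cv2.resize(a,None,fx=6,fy=6,interpolation=cv2.INTER_CUBIC))
cv2.imwrite('pics/sc.png',cv2.resize(b,None,fx=5.8,fy=5.8,interpolation=cv2.INTER_CUBIC))
for u,v in[(300,335),(340,330),(390,380)]: print(plane(T,u/1.5,v/1.5,0.0))
for u,v in[(275,370),(440,380)]: print(plane(S,u/1.5,v/1.5,0.0))
for c in(T,S): print(proj(c,[0.174,.548,.231]))
```

```text
[0.57167667 0.00903422 0.        ]
[ 0.55340289 -0.06987196  0.        ]
[ 0.41977625 -0.12736698  0.        ]
[6.14468474e-01 3.41748980e-02 1.11022302e-16]
[ 0.40201386 -0.1445645   0.        ]
(np.float64(-0.6199543772059428), np.float64(436.1679566957443))
(np.float64(21.025703719020697), np.float64(678.4153809120506))
```

View pics/tc.png

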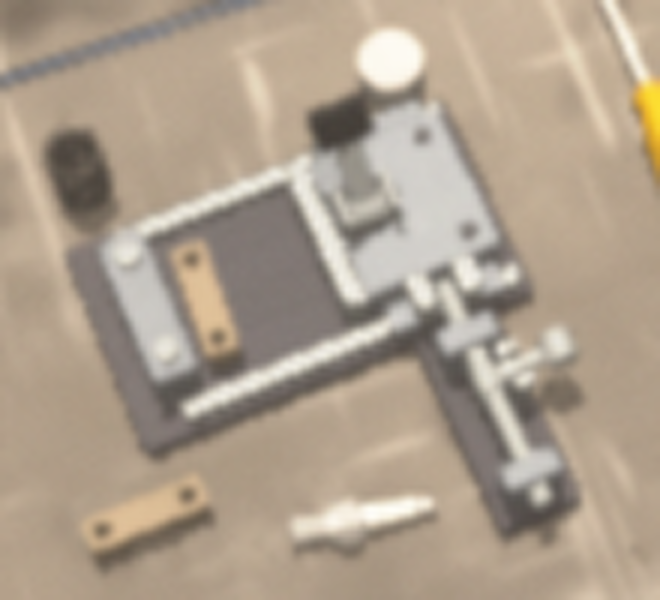

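View pics/sc.png

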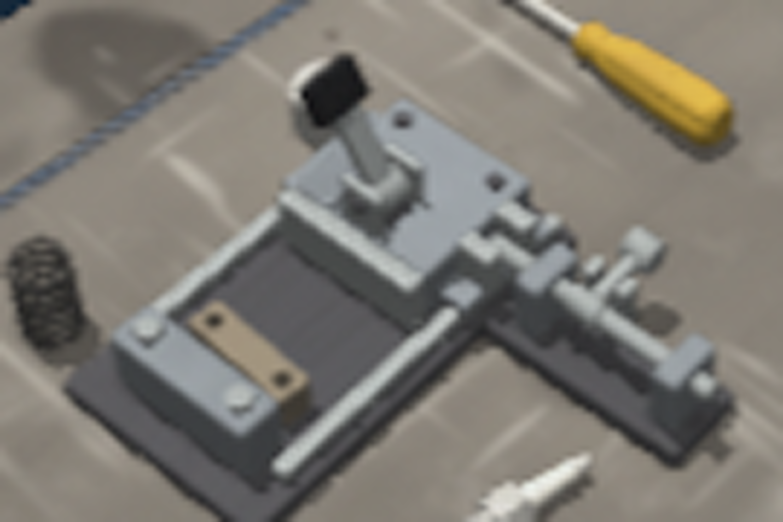

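Top crop: bed corners (155,450),(70,255), arm end (505,535)/(580,500), knob (560,342), pad (340,122), tappet just behind the pad (390,60). Now I fit the clamp's pose from these.

```bash
cat >> h.py <<'E'
import pickle
T,S=[pickle.load(open(''+n+'0.pkl','rb')) for n in('top','scene')]
t=lambda u,v:(u/6+175-.4,v/6+170-.4)
s=lambda u,v:(u/5.8+170-.4,v/5.8+180-.4)
def tri(pt,ps):
    A=[];b=[]
    for c,p in((T,pt),(S,ps)):
        o,d=ray(c,*p); d/=np.linalg.norm(d); M=np.eye(3)-np.outer(d,d); A.append(M); b.append(M@o)
    return np.linalg.lstsq(np.vstack(A),np.hstack(b),rcond=None)[0]
def cl(p,x,y,a):
    return np.array([x,y,0])+R.from_euler('z',a).apply(np.array(p,float))
E
python3 - <<'E'
from h import *
from scipy.optimize import least_squares
C=[(T,t(155,450),(-59,85,12)),(T,t(70,255),(59,85,12)),(T,t(505,535),(-167,-58,12)),(T,t(580,500),(-167,-102,12)),
(T,t(195,375),(-40,45,46)),(T,t(140,235),(40,45,46)),(S,s(68,385),(59,85,12)),(S,s(675,465),(-167,-58,12)),(S,s(735,405),(-167,-102,12)),(T,t(355,303),(-40,-32,44)),(T,t(300,185),(40,-32,44))]
W=[plane(c,*p,q[2]/1e3)for c,p,q in C]
f=lambda v:np.hstack([(cl(np.array(q)/1e3,*v)-w)[:2] for (c,p,q),w in zip(C,W)])
r=least_squares(f,[.56,-.06,.3],loss='soft_l1',f_scale=.003); print(r.x, (f(r.x)*1e3).round(1).reshape(-1,2))
inv=lambda w:(R.from_euler('z',-r.x[2]).apply(w-np.array([*r.x[:2],0]))*1e3).round(1)
for n,a,b in[('knob',(560,342),(643,245)),('pad',(340,122),(335,90))]:
    w=tri(t(*a),s(*b)); print(n,w,inv(w))
for n,a,z in[('tappet',(390,58),.026),('spring',(75,150),.046),('plug',(430,505),.01),('drv',(650,110),.01),('cap1',(190,260),.032),('cap2',(225,350),.032)]:
    w=plane(T,*t(*a),z); print(n,w,inv(w))
w=plane(T,160/1.5,260/1.5,.1);print('rail',w); w=plane(T,590/1.5,130/1.5,.1);print(w)
w=tri((160/1.5,258/1.5),(105/1.5,325/1.5)); print(w)
E
```

```text
[ 0.56253113 -0.048325    0.0474931 ] [[-3.3  5.6]
 [ 1.3  2.4]
 [-3.8  2.8]
 [-5.3 -1. ]
 [ 0.3 -3.6]
 [ 1.1 -2.6]
 [ 5.6 -1.2]
 [ 0.8 -3.1]
 [ 1.1 -6.4]
 [-4.6  4.2]
 [ 6.4  3.2]]
knob [ 0.47581086 -0.17438784  0.0355939 ] [ -92.6 -121.8   35.6]
pad [ 0.59782815 -0.10709012  0.09615372] [ 32.5 -60.4  96.2]
tappet [ 0.65649448 -0.14939896  0.026     ] [  89.1 -105.4   26. ]
spring [0.65455952 0.01762354 0.046     ] [95.1 61.5 46. ]
plug [ 0.42977576 -0.08838685  0.01      ] [-134.5  -33.7   10. ]
drv [ 0.58845457 -0.26694725  0.01      ] [  15.5 -219.6   10. ]
cap1 [ 0.58374471 -0.0182708   0.032     ] [22.6 29.  32. ]
cap2 [ 0.53252433 -0.01964781  0.032     ] [-28.6  30.1  32. ]
rail [0.77790145 0.21879896 0.1       ]
[ 0.7576368  -0.71046333  0.1       ]
[0.75108372 0.21102151 0.15561324]
```

Clamp pose: (0.5625,-0.048), yaw 0.047. Measured knob (z 35.6 mm) and pad (z 96 mm) match the given heights. First move: above the knob with the fingers closing along the clamp's x.

Emit:
move_arm(plan=[0.5, -1.2, 0, 0, 0, -0.12, 1.0, -2.4, 0, 0, 0, -0.24, 1.5, -3.6, 0, 0, 0, -0.36, 2.0, -4.8, 0, 0, 0, -0.48, 2.5, -6.0, 0, 0, 0, -0.6, 3.0, -7.2, 0, 0, 0, -0.72, 3.5, -8.4, -0.3, 0, 0, -0.84, 4.0, -9.6, -0.6, 0, 0, -0.96, 4.5, -10.8, -0.9, 0, 0, -1.08, 5.0, -12.0, -1.2, 0, 0, -1.2], grip=45)

```text
time_s: 1.35
eef_pos: [0.4122, -0.0256, 0.178]
eef_rot: [0.0, 0.686, 0.728, 0.0]
wrist_force: [0.4, 0.4, 0.2]
opening: 0.528
grasp_force: 0.0
```

Emit:
move_arm(plan=[0.5, -1.2, 0, 0, 0, -0.02, 1.03, -2.42, -0.4, 0, 0, -0.02, 1.03, -2.42, -1.0, 0, 0, -0.02, 1.03, -2.42, -1.0, 0, 0, -0.02, 1.03, -2.42, -1.0, 0, 0, -0.02])

```text
time_s: 1.98
eef_pos: [0.4632, -0.1438, 0.1289]
eef_rot: [-0.0, 0.691, 0.723, 0.0]
wrist_force: [-0.5, -1.4, 0.3]
opening: 0.529
grasp_force: 0.0
```

Run:
```python
from h import *
print(ctrl.get_obs()['eef_pos'],ctrl.get_obs()['eef_rot'])
ims=[]
for n,(u,v) in(('top',(255,225)),('scene',(285,215))):
    c=ctrl.camera(n); ims.append(cv2.resize(c['pixels'][v-40:v+40,u-45:u+45,::-1],None,fx=4.4,fy=4.4,interpolation=cv2.INTER_CUBIC))
cv2.imwrite('pics/a1.png',np.hstack(ims))
```

```text
[ 0.4632113  -0.14383999  0.12886295] [-2.00351893e-04  6.91186515e-01  7.22676386e-01  5.05133284e-05]
```

View pics/a1.png

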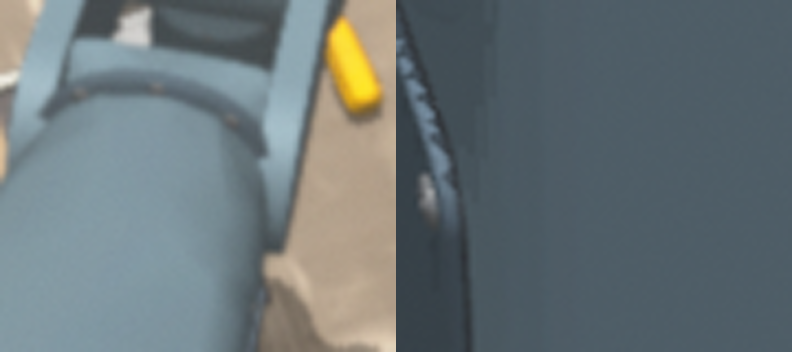

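Both views are hidden by the arm, so the earlier fix stands (knob at about 0.475, -0.173). Narrow the fingers and go over it.

Emit:
move_arm(plan=[0.24, -0.58, -0.6, 0, 0, -0.01, 0.24, -0.58, -0.6, 0, 0, -0.01, 0.24, -0.58, -0.6, 0, 0, -0.01], grip=34)

```text
time_s: 2.45
eef_pos: [0.4756, -0.1729, 0.0993]
eef_rot: [0.0, 0.695, 0.719, 0.0]
wrist_force: [-0.6, -0.1, -0.5]
opening: 0.401
grasp_force: 0.0
```

Emit:
move_arm(plan=[0, 0, -0.5, 0, 0, 0, 0, 0, -1.0, 0, 0, 0, 0, 0, -1.3, 0, 0, 0, 0, 0, -1.55, 0, 0, 0, 0, 0, -1.55, 0, 0, 0])

```text
time_s: 3.08
eef_pos: [0.475, -0.1731, 0.0205]
eef_rot: [-0.001, 0.695, 0.719, -0.0]
wrist_force: [-0.4, -0.3, 0.4]
opening: 0.399
grasp_force: 0.0
```

Emit:
move_arm(plan=[0, 0, 0, 0, 0, 0, 0, 0, 0, 0, 0, 0, 0, 0, 0, 0, 0, 0, 0, 0, 0, 0, 0, 0], grip=0)

```text
time_s: 3.58
eef_pos: [0.4718, -0.1737, 0.0206]
eef_rot: [-0.003, 0.694, 0.72, -0.002]
wrist_force: [-14.8, -4.9, 4.3]
opening: 0.171
grasp_force: 58.6
```

Gripped the knob (opening about 15 mm, 59 N). Swing it up in an arc.

Emit:
move_arm(plan=[-0.07, 0.02, 0.2, 0, 0, 0, -0.07, 0.1, 0.38, 0, 0, 0, -0.08, 0.22, 0.54, 0, 0, 0, -0.08, 0.38, 0.66, 0, 0, 0, -0.09, 0.56, 0.73, 0, 0, 0, -0.1, 0.74, 0.75, 0, 0, 0, -0.1, 0.74, 0.75, 0, 0, 0])

```text
time_s: 4.45
eef_pos: [0.4701, -0.1377, 0.0603]
eef_rot: [0.001, 0.695, 0.719, -0.002]
wrist_force: [-11.0, -8.1, 4.1]
opening: 0.165
grasp_force: 58.1
```

Emit:
move_arm(plan=[-0.2, -0.01, 0, 0, 0, 0, -0.4, -0.02, 0, 0, 0, 0, -0.6, -0.03, 0, 0, 0, 0, -0.7, -0.03, 0, 0, 0, 0, -0.72, -0.03, 0, 0, 0, 0, -0.72, -0.03, 0, 0, 0, 0])

```text
time_s: 5.2
eef_pos: [0.4366, -0.1397, 0.0605]
eef_rot: [0.003, 0.695, 0.719, 0.0]
wrist_force: [0.3, -6.6, -3.6]
opening: 0.167
grasp_force: 58.7
```

Emit:
move_arm(plan=[0, 0, 0, 0, 0, 0, 0, 0, 0, 0, 0, 0, 0, 0, 0.5, 0, 0, 0, 0, 0, 1.2, 0, 0, 0, 0, 0, 2.2, 0, 0, 0, -0.8, -0.8, 3.0, 0, 0, 0, -1.0, -2.0, 3.0, 0, 0, 0, -1.0, -3.0, 3.0, 0, 0, 0, -1.0, -4.0, 3.0, 0, 0, 0, -1.0, -4.0, 3.0, 0, 0, 0], grip=32)

```text
time_s: 6.45
eef_pos: [0.3842, -0.3408, 0.2087]
eef_rot: [0.001, 0.696, 0.718, -0.0]
wrist_force: [0.5, 1.2, -0.6]
opening: 0.372
grasp_force: 0.0
```

Run:
```python
from h import *
print(ctrl.get_obs()['eef_pos'])
ims=[]
for n,(u,v) in(('top',(232,222)),('scene',(242,226))):
    c=ctrl.camera(n); pickle.dump(c,open(n+'1.pkl','wb')); ims.append(cv2.resize(c['pixels'][v-50:v+50,u-66:u+66,::-1],None,fx=3,fy=3,interpolation=cv2.INTER_CUBIC))
cv2.imwrite('pics/a2.png',np.hstack(ims))
```

```text
[ 0.38416652 -0.3408349   0.20871102]
```

View pics/a2.png

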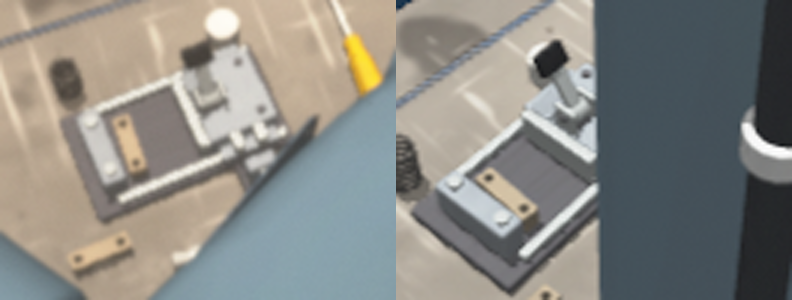

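The lever still leans +x, jaw parked, bolt region clear. Next: shut fingers, over the far side of the lever's pad.

Emit:
move_arm(plan=[0.8, 0.8, 0, 0, 0, 0, 1.6, 1.55, 0, 0, 0, 0, 2.4, 2.3, 0, 0, 0, 0, 3.2, 3.1, 0, 0, 0, 0, 4.0, 3.85, 0, 0, 0, 0, 4.9, 4.7, 0, 0, 0, 0, 4.9, 4.7, 0, 0, 0, 0, 4.9, 4.7, 0, 0, 0, 0], grip=0)

```text
time_s: 7.55
eef_pos: [0.6287, -0.1013, 0.2082]
eef_rot: [-0.0, 0.694, 0.72, -0.0]
wrist_force: [-0.8, 0.7, -0.3]
opening: 0.002
grasp_force: 0.0
```

Emit:
move_arm(plan=[0.04, -0.06, -0.8, 0, 0, 0, 0.04, -0.06, -1.6, 0, 0, 0, 0.04, -0.06, -2.2, 0, 0, 0, 0.04, -0.06, -2.2, 0, 0, 0, -0.2, -0.07, -2.2, 0, 0, 0, -0.5, -0.08, -2.2, 0, 0, 0, -0.8, -0.1, -2.2, 0, 0, 0, -1.0, -0.11, -2.2, 0, 0, 0, -1.0, -0.11, -2.2, 0, 0, 0])

```text
time_s: 8.68
eef_pos: [0.5884, -0.1101, 0.1108]
eef_rot: [0.01, 0.695, 0.719, 0.006]
wrist_force: [6.1, 8.4, 36.1]
opening: -0.003
grasp_force: 18.4
```

Unexpected upward force: the tip is riding on the pad. Lift off, back away and look.

Emit:
move_arm(plan=[0, 0, 0.6, 0, 0, 0, 0, 0, 1.2, 0, 0, 0, 0.9, 0, 2.0, 0, 0, 0, 0.9, 0, 2.0, 0, 0, 0])

```text
time_s: 9.18
eef_pos: [0.6287, -0.11, 0.2058]
eef_rot: [0.006, 0.695, 0.719, 0.003]
wrist_force: [0.6, -0.1, 0.9]
opening: -0.003
grasp_force: 0.0
```

Run:
```python
from h import *
print(ctrl.get_obs()['eef_pos'],ctrl.get_obs()['wrist_force'])
ims=[]
for n,(u,v) in(('top',(232,222)),('scene',(242,216))):
    c=ctrl.camera(n); pickle.dump(c,open(n+'2.pkl','wb')); ims.append(cv2.resize(c['pixels'][v-70:v+50,u-66:u+66,::-1],None,fx=3,fy=3,interpolation=cv2.INTER_CUBIC))
cv2.imwrite('pics/a3.png',np.hstack(ims))
```

```text
[ 0.62874748 -0.10998759  0.20575583] [ 0.6231987  -0.12120957  0.87606039]
```

View pics/a3.png

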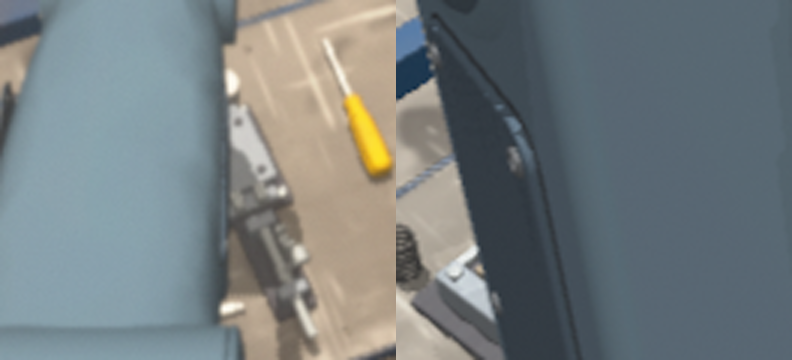

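The bolt is visibly drawn past its outer guide block. The tip likely started sideways before it had settled low (z 0.111 equals the height of the locked pad's top corner), so it rode up. Retry lower, settling first, then pushing slowly.

Emit:
move_arm(plan=[0.14, 0.09, -0.8, 0, 0, 0, 0.14, 0.09, -1.6, 0, 0, 0, 0.14, 0.09, -2.1, 0, 0, 0, 0.14, 0.09, -2.36, 0, 0, 0, 0.14, 0.09, -2.36, 0, 0, 0, 0.14, 0.09, -2.36, 0, 0, 0])

```text
time_s: 10.02
eef_pos: [0.632, -0.1043, 0.0818]
eef_rot: [0.001, 0.695, 0.719, 0.0]
wrist_force: [1.0, 0.2, -0.1]
opening: 0.003
grasp_force: 0.0
```

Emit:
move_arm(plan=[-0.1, 0, 0, 0, 0, 0, -0.2, 0, 0, 0, 0, 0, -0.3, -0.01, 0, 0, 0, 0, -0.4, -0.01, 0, 0, 0, 0, -0.5, -0.02, 0, 0, 0, 0, -0.6, -0.02, 0, 0, 0, 0])

```text
time_s: 10.78
eef_pos: [0.601, -0.105, 0.0803]
eef_rot: [-0.0, 0.695, 0.719, -0.0]
wrist_force: [-0.1, 0.3, -0.2]
opening: 0.001
grasp_force: 0.0
```

Emit:
move_arm(plan=[-0.1, 0, 0.1, 0, 0, 0, -0.2, 0, 0.15, 0, 0, 0, -0.3, -0.01, 0.2, 0, 0, 0, -0.4, -0.01, 0.25, 0, 0, 0])

```text
time_s: 11.28
eef_pos: [0.5815, -0.1056, 0.0932]
eef_rot: [0.001, 0.695, 0.719, 0.0]
wrist_force: [2.8, -0.0, -0.9]
opening: 0.0
grasp_force: 1.2
```

Run:
```python
from h import *
print(ctrl.get_obs()['eef_pos'],ctrl.get_obs()['wrist_force'])
for n in('top','scene'):
    c=ctrl.camera(n); pickle.dump(c,open(n+'3.pkl','wb'))
    p=c['pixels'].astype(int).max(2)
    print(n,proj(c,[.598,-.107,.096]),proj(c,[.540,-.107,.1]),proj(c,[.569,-.107,.11]))
c=ctrl.camera('scene');cv2.imwrite('pics/a4.png',c['pixels'][:,:,::-1])
```

```text
[ 0.58150877 -0.10562109  0.09321627] [ 2.75439469 -0.00574596 -0.8699946 ]
top (np.float64(231.62508694379582), np.float64(190.31715510318244)) (np.float64(238.28396868242618), np.float64(207.0989270019226)) (np.float64(234.71466560868822), np.float64(196.93187999559407))
scene (np.float64(226.6910262651433), np.float64(194.8653038894573)) (np.float64(242.82956125113725), np.float64(205.98070965750318)) (np.float64(234.4371181896066), np.float64(197.06085008551702))
```

View pics/a4.png

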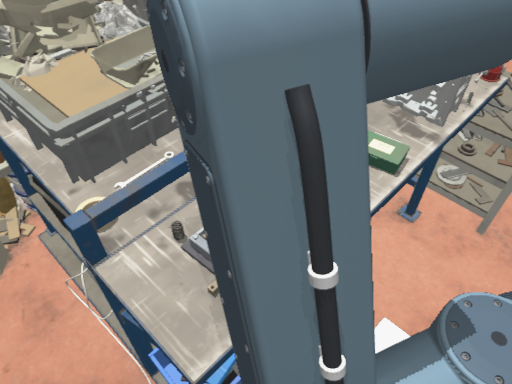

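Contact with the lever now (2.8 N resisting at the tip, pad well above it). Keep pushing slowly.

Emit:
move_arm(plan=[-0.1, 0, 0.05, 0, 0, 0, -0.2, -0.01, 0.08, 0, 0, 0, -0.3, -0.01, 0.08, 0, 0, 0, -0.4, -0.02, 0.08, 0, 0, 0, -0.5, -0.02, 0.08, 0, 0, 0, -0.5, -0.02, 0.08, 0, 0, 0])

```text
time_s: 12.18
eef_pos: [0.5556, -0.1065, 0.0968]
eef_rot: [-0.0, 0.695, 0.719, -0.0]
wrist_force: [0.6, -0.5, -0.1]
opening: 0.0
grasp_force: 0.1
```

Emit:
move_arm(plan=[-0.1, 0, 0, 0, 0, 0, -0.2, 0, 0, 0, 0, 0, -0.3, 0, 0, 0, 0, 0, -0.3, 0, 0, 0, 0, 0])

```text
time_s: 12.68
eef_pos: [0.5493, -0.1077, 0.101]
eef_rot: [0.008, 0.695, 0.719, 0.005]
wrist_force: [23.4, 2.1, 0.1]
opening: -0.005
grasp_force: 9.4
```

The lever is at its free stop (23 N). Back off, rise, and go behind the jaw.

Emit:
move_arm(plan=[0.6, 0, 0.1, 0, 0, 0, 0.6, 0, 1.0, 0, 0, 0, 0.6, -0.8, 2.0, 0, 0, 0, 0.6, -1.8, 2.0, 0, 0, 0, 0.6, -1.8, 2.0, 0, 0, 0, 0.6, -1.8, 2.0, 0, 0, 0])

```text
time_s: 13.42
eef_pos: [0.5704, -0.1959, 0.1959]
eef_rot: [-0.001, 0.695, 0.719, -0.0]
wrist_force: [0.6, 0.8, -0.3]
opening: -0.001
grasp_force: 0.0
```

Emit:
move_arm(plan=[0, -0.1, -0.9, 0, 0, 0, 0, -0.1, -1.8, 0, 0, 0, 0, -0.1, -2.6, 0, 0, 0, 0, -0.1, -3.1, 0, 0, 0, 0, -0.1, -3.45, 0, 0, 0, 0, -0.1, -3.45, 0, 0, 0, 0, -0.1, -3.45, 0, 0, 0])

```text
time_s: 14.3
eef_pos: [0.5721, -0.2016, 0.0254]
eef_rot: [0.001, 0.695, 0.719, 0.0]
wrist_force: [-0.6, -0.0, -0.2]
opening: 0.004
grasp_force: 0.0
```

Emit:
move_arm(plan=[0, 0.2, 0, 0, 0, 0, -0.01, 0.35, 0, 0, 0, 0, -0.02, 0.5, 0, 0, 0, 0, -0.03, 0.65, 0, 0, 0, 0, -0.04, 0.8, 0, 0, 0, 0, -0.05, 0.95, 0, 0, 0, 0, -0.05, 1.1, 0, 0, 0, 0, -0.06, 1.25, 0, 0, 0, 0, -0.06, 1.4, 0, 0, 0, 0, -0.06, 1.4, 0, 0, 0, 0])

```text
time_s: 15.55
eef_pos: [0.5681, -0.1303, 0.024]
eef_rot: [-0.001, 0.695, 0.719, 0.0]
wrist_force: [0.9, -0.1, -0.4]
opening: -0.001
grasp_force: 0.0
```

Emit:
move_arm(plan=[0, 0.08, 0, 0, 0, 0, 0, 0.16, 0, 0, 0, 0, -0.01, 0.24, 0, 0, 0, 0, -0.01, 0.32, 0, 0, 0, 0, -0.01, 0.38, 0, 0, 0, 0, -0.01, 0.38, 0, 0, 0, 0])

```text
time_s: 16.3
eef_pos: [0.568, -0.1119, 0.0244]
eef_rot: [-0.0, 0.695, 0.719, 0.0]
wrist_force: [0.4, 0.4, 0.0]
opening: 0.0
grasp_force: 0.0
```

Emit:
move_arm(plan=[0, 0.04, 0, 0, 0, 0, 0, 0.08, 0, 0, 0, 0, 0, 0.12, 0, 0, 0, 0, 0, 0.16, 0, 0, 0, 0])

```text
time_s: 16.8
eef_pos: [0.5683, -0.1113, 0.0248]
eef_rot: [0.004, 0.695, 0.719, -0.003]
wrist_force: [-4.0, -34.4, -7.7]
opening: 0.001
grasp_force: 16.4
```

The jaw stopped firmly (34 N) just where the closed position should be. Hold briefly, then withdraw and look.

Emit:
move_arm(plan=[0, 0, 0, 0, 0, 0, 0, 0, 0, 0, 0, 0, 0, -0.6, 0, 0, 0, 0, 0, -1.2, 0, 0, 0, 0, 0, -1.8, 1.0, 0, 0, 0, 0, -2.4, 2.0, 0, 0, 0, -0.5, -3.2, 3.0, 0, 0, 0, -1.2, -4.0, 3.6, 0, 0, 0, -1.8, -4.4, 3.6, 0, 0, 0, -2.4, -4.6, 3.6, 0, 0, 0])

```text
time_s: 18.05
eef_pos: [0.4472, -0.336, 0.2055]
eef_rot: [0.001, 0.695, 0.719, 0.0]
wrist_force: [-0.6, -0.1, 0.2]
opening: -0.001
grasp_force: 0.0
```

Run:
```python
from h import *
print(ctrl.get_obs()['eef_pos'])
ims=[]
for n,(u,v) in(('top',(232,222)),('scene',(242,226))):
    c=ctrl.camera(n); pickle.dump(c,open(n+'4.pkl','wb')); ims.append(cv2.resize(c['pixels'][v-60:v+50,u-66:u+66,::-1],None,fx=3,fy=3,interpolation=cv2.INTER_CUBIC))
cv2.imwrite('pics/a5.png',np.hstack(ims))
```

```text
[ 0.44718239 -0.33599545  0.2055026 ]
```

View pics/a5.png

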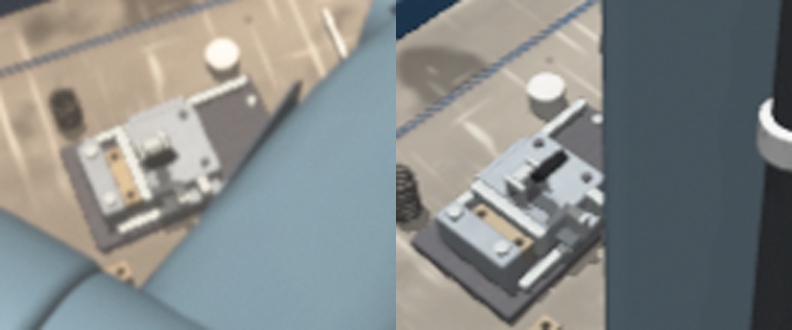

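The jaw has closed with the cap flat between the jaws, and the lever leans −x with its pad at about (162,157) in the top half and (548,165) in the scene half. I triangulate it.

Run:
```python
from h import *
w=tri((220,214.3),(226.7,221)); print(w, cl([-.0287,0,.099],.5625,-.0483,.0475), cl([-.075,0,0],.5625,-.0483,.0475))
```

```text
[ 0.54040668 -0.05224397  0.09078318] [ 0.53383237 -0.04966274  0.099     ] [ 0.48758459 -0.05186116  0.        ]
```

Emit:
move_arm(plan=[0, 1.0, 0, 0, 0, 0, 0, 2.0, 0, 0, 0, 0, 0.2, 3.0, 0, 0, 0, 0, 0.4, 4.0, 0, 0, 0, 0, 0.6, 5.0, 0, 0, 0, 0, 0.7, 5.7, 0, 0, 0, 0, 0.7, 5.7, 0, 0, 0, 0, 0.7, 5.7, 0, 0, 0, 0])

```text
time_s: 19.15
eef_pos: [0.4832, -0.0493, 0.2045]
eef_rot: [0.0, 0.695, 0.719, 0.0]
wrist_force: [0.1, -0.1, -0.1]
opening: -0.001
grasp_force: 0.0
```

Emit:
move_arm(plan=[0, -0.02, -0.8, 0, 0, 0, 0, -0.02, -1.6, 0, 0, 0, 0, -0.02, -2.1, 0, 0, 0, 0, -0.02, -2.4, 0, 0, 0, 0, -0.02, -2.4, 0, 0, 0, 0, -0.02, -2.4, 0, 0, 0])

```text
time_s: 19.9
eef_pos: [0.4838, -0.0511, 0.0854]
eef_rot: [0.001, 0.695, 0.719, 0.0]
wrist_force: [0.1, 0.3, 0.3]
opening: 0.001
grasp_force: 0.0
```

Emit:
move_arm(plan=[0.15, 0, 0, 0, 0, 0, 0.3, 0, 0, 0, 0, 0, 0.45, 0, 0, 0, 0, 0, 0.6, 0, 0, 0, 0, 0, 0.75, 0, 0, 0, 0, 0, 0.9, 0, 0, 0, 0, 0])

```text
time_s: 20.65
eef_pos: [0.5281, -0.0504, 0.0842]
eef_rot: [-0.0, 0.695, 0.719, -0.0]
wrist_force: [-2.0, 0.5, 1.3]
opening: 0.006
grasp_force: 1.3
```

Emit:
move_arm(plan=[0.12, 0, 0, 0, 0, 0, 0.24, 0, 0.05, 0, 0, 0, 0.36, 0, 0.1, 0, 0, 0, 0.48, 0.01, 0.15, 0, 0, 0, 0.6, 0.01, 0.2, 0, 0, 0, 0.7, 0.02, 0.24, 0, 0, 0, 0.8, 0.02, 0.24, 0, 0, 0, 0.9, 0.02, 0.24, 0, 0, 0])

```text
time_s: 21.65
eef_pos: [0.5732, -0.0495, 0.0964]
eef_rot: [0.0, 0.695, 0.719, 0.0]
wrist_force: [-2.6, -0.0, -0.5]
opening: 0.001
grasp_force: 0.8
```

Emit:
move_arm(plan=[0.08, 0, 0, 0, 0, 0, 0.16, 0, 0, 0, 0, 0, 0.24, 0, 0, 0, 0, 0, 0.32, 0, 0, 0, 0, 0, 0.32, 0, 0, 0, 0, 0])

```text
time_s: 22.28
eef_pos: [0.5798, -0.0493, 0.0953]
eef_rot: [-0.008, 0.694, 0.719, -0.007]
wrist_force: [-38.7, -2.8, 26.0]
opening: -0.001
grasp_force: 23.1
```

Firm stop at the locked lean (lever leading edge about +24 mm). Withdraw and verify.

Emit:
move_arm(plan=[-0.6, 0, 0, 0, 0, 0, -1.2, 0, 0.8, 0, 0, 0, -1.6, 0, 2.0, 0, 0, 0, -2.2, -1.0, 2.6, 0, 0, 0, -2.6, -2.2, 2.6, 0, 0, 0, -2.8, -3.4, 2.6, 0, 0, 0, -3.0, -4.6, 2.6, 0, 0, 0, -3.2, -5.8, 2.6, 0, 0, 0, -3.4, -7.0, 2.6, 0, 0, 0, -3.4, -7.0, 2.6, 0, 0, 0])

```text
time_s: 23.52
eef_pos: [0.4178, -0.404, 0.2264]
eef_rot: [0.001, 0.697, 0.717, -0.0]
wrist_force: [0.4, 0.5, -0.5]
opening: 0.004
grasp_force: 0.0
```

Run:
```python
from h import *
print(ctrl.get_obs()['eef_pos'])
ims=[]
for n,(u,v) in(('top',(232,222)),('scene',(242,226))):
    c=ctrl.camera(n); pickle.dump(c,open(n+'5.pkl','wb')); ims.append(cv2.resize(c['pixels'][v-60:v+50,u-66:u+66,::-1],None,fx=3,fy=3,interpolation=cv2.INTER_CUBIC))
cv2.imwrite('pics/a6.png',np.hstack(ims))
```

```text
[ 0.41780168 -0.403992    0.22641798]
```

View pics/a6.png

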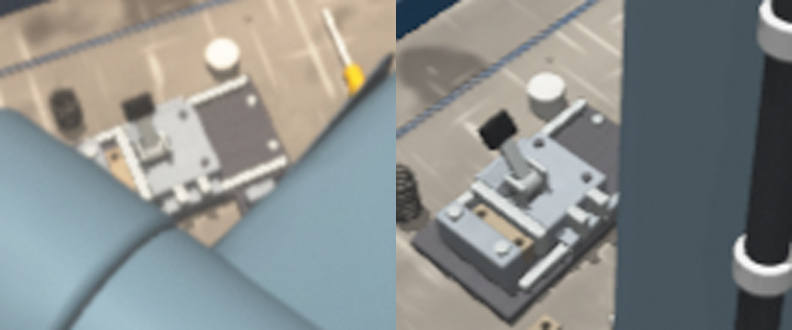

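The pad is back on the +x side (top (138,107), scene (497,131)), and the cap is between the jaws. Check the lean, then hand in.

Run:
```python
from h import *
w=tri((212,197.7),(209.7,209.7)); e=cl([.0287,0,.099],.5625,-.0483,.0475); print(w,e, np.linalg.norm(w-e))
if np.linalg.norm((w-e)[[0,2]])<.010: print(ctrl.hand_in())
```

```text
[ 0.59709969 -0.04744152  0.09029722] [ 0.59116763 -0.04693726  0.099     ] 0.010544291740187457
```

The free-side pad measured with the same bias (+6, −8 mm). The two pad positions are 57 mm apart, as a full swing should be, so the lever is locked.

```bash
python3 -c "
from bench import ctrl
print(ctrl.hand_in())"
```

```text
the job is handed in; nothing more can be done
None
```

The job is handed in at about 24 s of the 61 s: bolt drawn about 35 mm, cap clamped flat between the jaws, and lever flipped back to its locked stop. The hand-in returned no verdict, so this rests on my camera and force checks; the final views show the spring and tappet unmoved, but the arm hid some of the other loose parts.

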